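Spin home the loose wing nut of a tape-roll holder

TASK

A fresh paper-tape roll has just been put on one of the two bench holders, and the wing nut above it is still loose. Spin that wing nut clockwise (seen from above) with fingertip strokes against the sides of its wings, never pinching it, until it stops fully home on the roll's steel disc. Pick nothing up, leave the empty holder's nut and everything else on the bench where they are, and finish clear of everything.

Things in the scene. Friction and masses are not known exactly. Their poses are not given: they have to be found in the camera images.
- roll_holder: Fixed grey steel C-frame with a brown paper-tape roll (116 mm across, top at 66 mm) on an upright spindle, left or right of the empty one; +x turned up to 0.5 rad from the world's. Origin: spindle axis at the bench surface. Base plate x -85 to 65, y -65 to 65, 10 mm thick; upright plate 70 mm wide at x -80 mm. The steel disc on the roll is 68 mm across, top at 71 mm
- frame_end (a point): End of the roll holder's flat arm, on the spindle axis, at the arm's top, 125 mm above the bench. The arm, 20 mm wide and 6 mm thick, runs from here over the nut towards the holder's -x to the upright, and ends here in a boss of 10 mm radius. A finger from above cannot pass through it, so the nut needs several strokes on the open +x side
- nut (a joint): Angle of the roll holder's wing nut, rad: 0 is fully home (hard stop), positive is backed off anticlockwise from above; starts at 3.8 to 7.8. The wings point at nut and nut + pi from the holder's +x axis: at home they lie along x, one under the arm, one straight out on the open side. It sinks 8 mm a turn, needs about 1 N on a wing, stays where left
- nut_top (a point): On that wing nut's axis, level with its wings' tops (103 mm above the bench at home); x along the wings; turns and sinks with the nut. Black plastic: hub radius 13 mm (foot 16), two opposite wings 8 mm thick out to 50 mm from the axis, each a plate 20 mm high with a round end 24 mm across centred 38 mm out. Wings reach 24 mm below this point
- empty_holder: The other holder, the same fixed frame with no roll on it, its steel disc lying at the foot of the bare spindle; origin and axes as on roll_holder. Not to be worked on
- spare_wing (a point): Top of one wing of the empty holder's wing nut (the same shape, wing tops 112 mm above the bench), 38 mm from its axis. That nut is free to turn and must be left as it is
- carton: Small loose taped carton, 100 x 140 x 75 mm high, beyond the holders; origin at the centre of its underside. Leave alone
- pen_cup: Loose black cup with pens, 72 mm across, about 125 mm high with the pens, left of the holders; origin at the centre of its underside. Leave alone
- scanner: Loose hand scanner lying flat, 160 mm long along x, 62 mm wide, 34 mm high, right of the holders; origin under its middle. Leave alone
- tape: Small loose roll of clear tape lying flat between the holders, 60 mm across, 24 mm high; origin at the centre of its underside. Leave alone
Mind the look-alikes: they are no part of the job. Leave any green or orange look-alike of the roll_holder alone.

How it is judged:
At the end, for the whole second after the job is handed in: The roll holder's wing nut is within 0.2 rad of its stop and at rest; the empty holder's nut, carton, pen cup, scanner and small tape roll are within 20 mm of where they were (value of joint nut below 0.2 rad and velocity of joint nut between -0.1 and 0.1 rad/s and distance of each of spare_wing, carton, pen_cup, scanner, tape from where it was at the start of the episode below 0.02 m); the robot touches nothing.
It fails at once if the wing nut is pinched: a wing is between the fingers, the grasp point within 6 mm of its mid-plane, and touched with more than 1 N (contact force between the fingers and roll_holder above 1 N and y of the grasp point in the frame of nut_top between -0.006 and 0.006 m and x of the grasp point in the frame of nut_top between -0.055 and 0.055 m and z of the grasp point in the frame of nut_top between -0.05 and 0.01 m).
It fails at once if the empty holder's wing nut is turned (its wing moved 20 mm) (distance of spare_wing from where it was at the start of the episode above 0.02 m).
It fails at once if the carton, pen cup, hand scanner or small tape roll is moved or lifted by more than 20 mm (distance of any of carton, pen_cup, scanner, tape from where it was at the start of the episode above 0.02 m).
It also fails if it takes over 64 s, if anything falls off the work surface, if the arm or the gripper's body presses on something with over 40 N, if the wrist force passes 120 N, or if a joint passes its speed limit or range.

ROBOT

A 7-joint arm with a two-finger parallel gripper is mounted at the origin on the work surface. World frame = base frame: x ahead of the robot, y to its left, z up, the work surface at z = 0. Lengths are in m, angles in rad, forces in N, time in s.
With the tool pointing down it reaches from about 0.425 to 0.875 m from the base axis. Payload 4.7 kg.
Tool frame: the origin (TCP) lies midway between the tips of the shut fingers; the grasp point (between the pads) lies ctrl.grasp_offset behind it (ctrl.grasp_offset is the distance from the TCP to the grasp point, in m); z points along the fingers, y is the line along which they close (so a half turn about z gives the same grasp; the last joint's range is limited). The gripper opens to 87 mm and grips with 3 to 60 N. Pads are 19 mm wide; open, the fingers measure 117 mm over their backs; the gripper's body (75 mm by 190 mm) begins 51 mm behind the grasp point.
Start: joints at [1.148, 0.321, -0.07, 1.45, 0.023, 1.371, -0.057], TCP at [0.275, -0.589, 0.223] pointing down, gripper open.
Joint ranges: [-2.86, 2.86], [-0.3, 2.09], [-1.38, 1.24], [0.06, 2.45], [-1.56, 4.7], [0.09, 2.05], [-2.69, 2.69]. Speed limits (rad/s): [2.57, 2.57, 3.14, 3.14, 3.14, 3.14, 3.14].

INTERFACE

Orientations are given as a rotation vector (axis times angle).
In Python, from bench import ctrl gives the robot as it stands. The module is installed in compiled form; this text tells all that it offers.
- The arm moves only by the tool jog_arm, never from a script. Its argument "moves" is one flat list of numbers, 7 for each row, row after row: the shift along the tool's x, y, z in units of 30 cm (1.0 is 30 cm), then the turn, a rotation vector about the tool's x, y, z in units of 60 degrees (1.0 is 60 degrees), then the gripper's target within -1 to 1 (fully open at 1, half-way at 0, shut at -1). In form: [x, y, z, wx, wy, wz, fingers, x, y, z, wx, wy, wz, fingers, ...]. A call has exactly 8 rows; each row is the pose to reach, as a shift and turn from the pose commanded when the call began, along the tool's axes at that moment; what a row does not reach only later rows make up. A row lasts 1/8 s, in which the tool goes at most 62.5 mm and 10.7 degrees, less where a joint would pass 70% of its speed; a pose out of reach is approached as far as the arm can. A call with a number of a shift or a turn outside -1 to 1 is refused whole. A call with a gripper value outside its range is refused whole. The fingers move at their own pace and stop on an object; "newtons" is the grip in N (left out, the last holds). Time passes only in rows, so rows that repeat a pose let the fingers close, or fill a call up. It gives the time, the measured TCP pose, the force, the opening and the grip force at its end, in the units of the state.
- ctrl.get_state(): the state, without advancing time (a new reading comes with each control period).
- ctrl.get_image(name): name is "scene" or "top" or "wrist"; returns a dict with "pixels" (400x640x3 uint8, red, green, blue), "fx", "fy", "cx", "cy" (pixels), "dist" ([k1, k2, p1, p2, k3] as OpenCV has them; the pictures are not rectified), "xyz" and "rotation" of the camera in the world; the wrist camera has in their place "tool_from_camera" (4x4, takes a point from camera to tool coordinates, whose origin is the TCP and whose axes are the flange's). Camera axes: x right, y up, looking along -z (the intrinsics and any distortion apply to the point x, -y, -z); pixel columns grow to the right and rows downward; lengths in m; the calibration is good to about 2 mm. A picture is of the moment at which its call begins: read the wrist's pose just before it. There is no depth.
- ctrl.close_job(): hands the job in; it is judged then, once.
The state is a dict: "time": time; "joint_positions": joint angles; "qd": joint speeds; "joint_torque": joint torques, N m; "position": TCP position; "tool_rot": TCP orientation; "ft_force": force on the tool from outside, world axes, zero at the start; "torque": the same for the moment, N m; "grip_width": opening from 0.0 (shut) to 1.0 (fully open); "grip_force": force on a finger pad.
Only numpy, scipy, OpenCV 4.12 (cv2) and the standard library are available. Lean on these libraries where they do the work, as an engineer would, in place of code of your own. Each camera call takes 0.05 s, during which the arm holds its last target. There are 200 camera calls.

## Working session

There is one attempt and no reset: what is moved stays moved. The work goes in short steps, Python scripts to look and compute and a tool call to move; the robot and the scene stay as the last step left them, time stands still between calls to the robot, and variables do not carry over. Pictures are saved under pics/ and viewed, at most 10 in all, crops included, and the job is handed in when it is done.

Besides the shell and the picture viewer there is one more tool, called after ">>>" by a JSON object that holds its "name" and its "arguments", one argument or row to a line. jog_arm: Moves the arm, as the interface text tells. Its arguments: {"type":"object","properties":{"moves":{"type":"array"},"newtons":{"type":"number"}},"required":["moves"]}

```bash
mkdir -p pics; cat > h.py <<'E'
import numpy as np, cv2
from scipy.spatial.transform import Rotation as R
from bench import ctrl
def get(n):
    s=ctrl.get_state(); im=ctrl.get_image(n)
    if 'xyz' in im:
        t=np.array(im['xyz']); r=np.array(im['rotation']); 
        r=r if r.shape==(3,3) else R.from_rotvec(r).as_matrix()
    else:
        T=np.array(im['tool_from_camera']); Rt=R.from_rotvec(s['tool_rot']).as_matrix()
        t=np.array(s['position'])+Rt@T[:3,3]; r=Rt@T[:3,:3]
    K=np.array([[im['fx'],0,im['cx']],[0,im['fy'],im['cy']],[0,0,1.]])
    return im['pixels'],K,np.array(im['dist'],float),t,r
def ray(c,uv,z):
    _,K,d,t,r=c
    p=cv2.undistortPoints(np.array(uv,float).reshape(-1,1,2),K,d).reshape(-1,2)
    v=np.c_[p[:,0],-p[:,1],-np.ones(len(p))]@r.T
    return t+v*((z-t[2])/v[:,2])[:,None]
def proj(c,P):
    _,K,d,t,r=c
    q=(np.atleast_2d(P)-t)@r; q=q*[1,-1,-1]
    return cv2.projectPoints(q,np.zeros(3),np.zeros(3),K,d)[0].reshape(-1,2)
def save(n,p): cv2.imwrite('pics/'+n,cv2.cvtColor(p,cv2.COLOR_RGB2BGR))
E
python3 - <<'E'
from h import *
s=ctrl.get_state();print(s['position'],s['tool_rot'],ctrl.grasp_offset)
for n in('top','scene'):
    c=get(n);save(n+'0.png',c[0]);print(n,c[3],c[4].round(3).tolist(),c[1][0,0])
E
```

```text
[ 0.27467728 -0.5884868   0.22144507] [-3.06514352e+00 -6.80266332e-01  8.12558585e-04] 0.0187
top [ 0.28691483 -0.00326419  1.3749729 ] [[0.015, 0.984, -0.177], [-1.0, 0.015, -0.005], [-0.002, 0.177, 0.984]] 464.4835524461717
scene [1.19170881 0.54282085 0.81451655] [[-0.623, -0.499, 0.603], [0.782, -0.387, 0.488], [-0.01, 0.776, 0.631]] 427.95436434853883
```

View pics/top0.png

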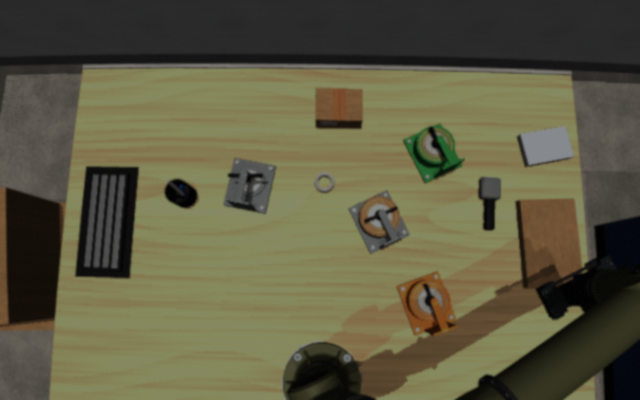

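View pics/scene0.png

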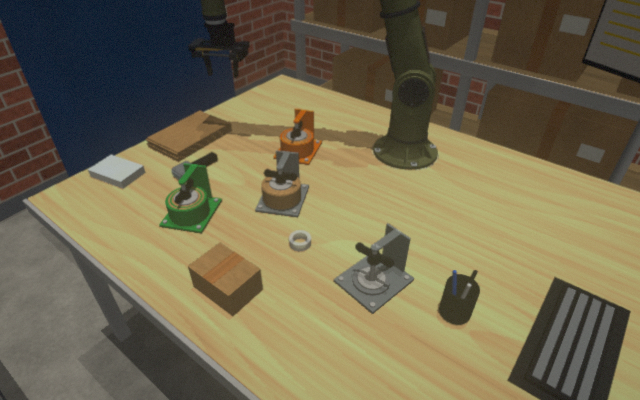

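Candidates in the top view are grey with the roll (380,218), grey empty (250,185), green (435,150) and orange (430,300). I choose the grey one with the brown roll. Next is a close crop to check it and measure.

```bash
python3 - <<'E'
from h import *
c=get('top'); im=c[0]
a=cv2.resize(im[180:260,340:420],(560,560),interpolation=cv2.INTER_CUBIC);save('crop.png',a)
hsv=cv2.cvtColor(im,cv2.COLOR_RGB2HSV)
print(ray(c,[[380,218]],.066))
# roll: brown
for nm,(lo,hi) in {'brown':((5,90,60),(17,255,255)),'grey':((0,0,60),(180,70,200))}.items():
    m=cv2.inRange(hsv,lo,hi); m2=np.zeros_like(m); m2[185:258,343:415]=m[185:258,343:415]
    ct,_=cv2.findContours(m2,cv2.RETR_EXTERNAL,cv2.CHAIN_APPROX_NONE)
    for k in ct:
        if cv2.contourArea(k)>60: print(nm,cv2.contourArea(k),cv2.minEnclosingCircle(k),cv2.minAreaRect(k))
E
```

```text
[[ 0.46350845 -0.16109356  0.066     ]]
brown 91.0 ((395.5, 218.5), 8.631438255310059) ((395.1158142089844, 218.45729064941406), (7.619776248931885, 17.22732162475586), 6.340191841125488)
brown 433.0 ((379.0348815917969, 216.08139038085938), 20.309534072875977) ((374.9920349121094, 214.7731170654297), (32.110084533691406, 39.54267120361328), 19.025606155395508)
grey 1051.0 ((379.0, 221.0), 33.615570068359375) ((378.50006103515625, 221.0), (52.32398986816406, 44.72135925292969), 63.43495178222656)
```

View pics/crop.png

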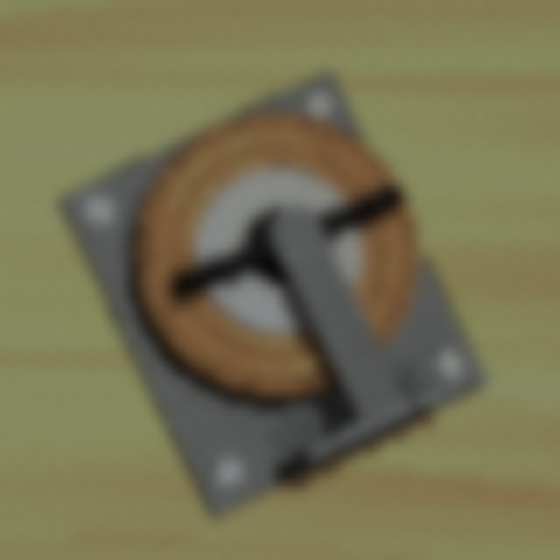

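The crop shows the grey holder with the brown roll. The arm runs to lower right, with black wings from (178,290) to (400,195) in the crop and base corners at (62,200), (330,72), (485,380) and (215,515).

```bash
python3 - <<'E'
from h import *
c=get('top'); f=lambda a:(np.array(a,float)+.5)/7-.5+[340,180]
C=ray(c,f([[62,200],[330,72],[485,380],[215,515]]),.01)[:,:2]
M=np.array([[65,65],[65,-65],[-85,-65],[-85,65]])/1000.
mc,cc=M.mean(0),C.mean(0)
H=(M-mc).T@(C-cc);yaw=np.arctan2(H[0,1]-H[1,0],H[0,0]+H[1,1])
r=np.array([[np.cos(yaw),-np.sin(yaw)],[np.sin(yaw),np.cos(yaw)]])
o=cc-r@mc;print('origin',o,'yaw',yaw,'res',(M@r.T+o-C).round(4).tolist())
print('roll',ray(c,f([[276,256]]),.066))
for z in(.109,.113):
    w=ray(c,f([[178,290],[400,195]]),z)[:,:2]
    print('wings',z,w.mean(0),np.hypot(*(w[1]-w[0])),[np.arctan2(*(v-o)[::-1])-yaw for v in w])
s=ctrl.get_state();X=R.from_rotvec(s['tool_rot']).as_matrix();print(X.round(3))
def target(p):
    print(X.T@(np.array(p)-s['position'])/.3)
target([*o,.22]); print('yaw tool',np.arctan2(X[1,0],X[0,0]))
E
```

```text
origin [ 0.47085616 -0.15916785] yaw 0.46041928759638495 res [[0.0009, 0.002], [0.0016, 0.0001], [-0.0014, -0.0021], [-0.0011, 0.0001]]
roll [[ 0.46879682 -0.15827314  0.066     ]]
wings 0.109 [ 0.46830912 -0.15849517] 0.09605479187385732 [np.float64(1.569508529552433), np.float64(-1.657710174118869)]
wings 0.113 [ 0.46773598 -0.1580047 ] 0.09575129472413832 [np.float64(1.5755309682864986), np.float64(-1.665633651834506)]
[[ 0.906  0.423 -0.001]
 [ 0.423 -0.906  0.001]
 [-0.    -0.001 -1.   ]]
[ 1.1978312  -1.02084983  0.00744458]
yaw tool 0.4368270610723359
```

>>> {"name": "jog_arm", "arguments": {
  "moves": [0.13, -0.11, 0, 0, 0, 0, -1, 0.27, -0.23, 0, 0, 0, 0, -1, 0.4, -0.34, 0, 0, 0, 0, -1, 0.55, -0.47, 0, 0, 0, 0, -1, 0.7, -0.6, 0, 0, 0, 0, -1, 0.83, -0.71, 0, 0, 0, 0, -1, 0.95, -0.81, 0, 0, 0, 0, -1, 0.95, -0.81, 0, 0, 0, 0, -1],
  "newtons": 20
}}

```text
time: 1.2
position: [0.4323, -0.2439, 0.2228]
tool_rot: [-3.064, -0.693, -0.002]
ft_force: [0.8, -0.6, -0.7]
grip_width: 0.177
grip_force: 0.0
```

```bash
python3 - <<'E'
from h import *
s=ctrl.get_state();print(s['time'],s['position'],s['tool_rot'],s['grip_width'])
c=get('wrist');save('w0.png',c[0])
O=np.array([.4695,-.1588])
print(proj(c,[[*O,.125],[*O,.11],[*O,.066]]))
X=R.from_rotvec(s['tool_rot']).as_matrix();print(X.T@(np.array([*O,.22])-s['position']))
E
```

```text
1.2 [ 0.43234918 -0.24391527  0.22280903] [-3.06387768e+00 -6.92581143e-01 -1.52504095e-03] 0.1774626785460626
[[244.52122443 115.9927112 ]
 [248.4162026  116.19955154]
 [257.74144362 116.70016913]]
[ 0.07014531 -0.06086006  0.00289325]
```

View pics/w0.png

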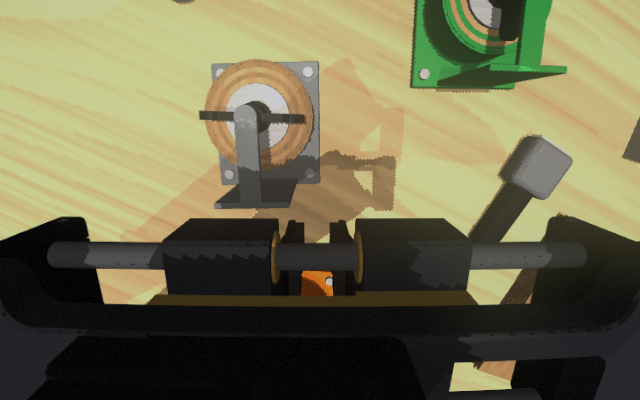

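The wrist view matches the estimate: roll centre at about (259,116) against a projection of (258,117), and wings from (200,115) to (305,119), perpendicular to the arm. The fingers go down behind the +y wing.

>>> {"name": "jog_arm", "arguments": {
  "moves": [0.06, -0.11, 0, 0, 0, 0, -1, 0.12, -0.22, 0, 0, 0, 0, -1, 0.165, -0.33, 0, 0, 0, 0, -1, 0.165, -0.33, 0.05, 0, 0, 0, -1, 0.165, -0.33, 0.18, 0, 0, 0, -1, 0.165, -0.33, 0.33, 0, 0, 0, -1, 0.165, -0.33, 0.44, 0, 0, 0, -1, 0.165, -0.33, 0.455, 0, 0, 0, -1]
}}

```text
time: 2.25
position: [0.4307, -0.1388, 0.0833]
tool_rot: [-3.065, -0.676, 0.008]
ft_force: [-0.7, 0.0, 0.6]
grip_width: 0.004
grip_force: 0.0
```

```bash
cat >> h.py <<'E'
O=np.array([.4695,-.1588])
def where():
    s=ctrl.get_state();X=R.from_rotvec(s['tool_rot']).as_matrix()
    print(s['time'],'tool pos rel O (mm)',(X.T@(np.array(s['position'])-[*O,0])*1e3).round(1),s['tool_rot'],'F',np.round(s['ft_force'],1),s['grip_width'])
def topcrop(n):
    c=get('top');save(n,cv2.resize(c[0][180:260,340:420],(560,560),interpolation=cv2.INTER_CUBIC))
E
python3 -c "
from h import *
where();topcrop('t1.png')"
```

```text
2.25 tool pos rel O (mm) [-27.1 -34.8 -83.1] [-3.06490879 -0.67597924  0.00765371] F [-0.7  0.   0.6] 0.004214100269229177
```

>>> {"name": "jog_arm", "arguments": {
  "moves": [0.01, -0.005, 0, 0, 0, 0, -1, 0.03, -0.01, 0, 0, 0, 0, -1, 0.06, -0.015, 0, 0, 0, 0, -1, 0.09, -0.017, 0, 0, 0, 0, -1, 0.125, -0.01, 0, 0, 0, 0, -1, 0.157, 0.005, 0, 0, 0, 0, -1, 0.183, 0.03, 0, 0, 0, 0, -1, 0.203, 0.06, 0, 0, 0, 0, -1]
}}

```text
time: 3.3
position: [0.497, -0.1281, 0.0859]
tool_rot: [-3.066, -0.681, -0.0]
ft_force: [-1.2, 0.8, -0.9]
grip_width: 0.005
grip_force: 0.5
```

```bash
python3 -c "
from h import *
where();topcrop('t2.png');where()"
```

```text
3.3 tool pos rel O (mm) [ 37.9 -16.2 -85.9] [-3.06639663e+00 -6.81218090e-01 -1.52079470e-04] F [-1.2  0.8 -0.9] 0.0053128151674964675
3.35 tool pos rel O (mm) [ 38.7 -14.6 -86.1] [3.06686528e+00 6.79548470e-01 2.92985566e-03] F [ 1.7 -0.6 -0.8] 0.004635483525792018
```

View pics/t2.png

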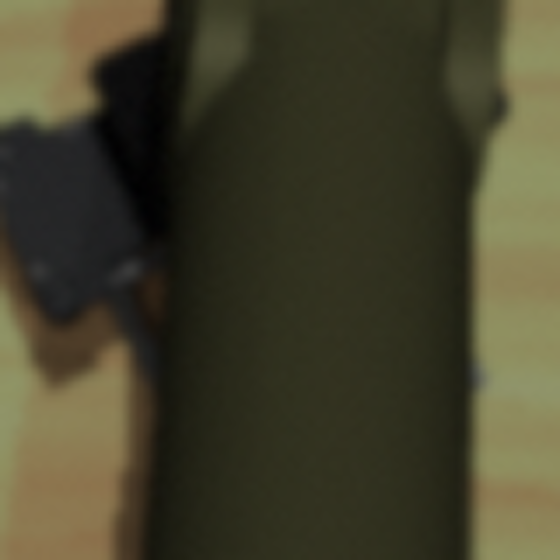

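The top view is blocked by the arm, so I'll use the wrist camera for checks. The stroke continues.

>>> {"name": "jog_arm", "arguments": {
  "moves": [0.005, 0.025, 0, 0, 0, 0, -1, 0.005, 0.055, 0, 0, 0, 0, -1, -0.003, 0.085, 0, 0, 0, 0, -1, -0.012, 0.112, 0, 0, 0, 0, -1, -0.028, 0.138, 0, 0, 0, 0, -1, -0.05, 0.16, 0, 0, 0, 0, -1, -0.075, 0.175, 0, 0, 0, 0, -1, -0.09, 0.18, 0, 0, 0, 0, -1]
}}

```text
time: 4.35
position: [0.4943, -0.1892, 0.0862]
tool_rot: [3.067, 0.679, 0.001]
ft_force: [0.8, 0.9, 0.3]
grip_width: 0.004
grip_force: 0.7
```

```bash
python3 -c "
from h import *
where();c=get('wrist');save('w1.png',c[0]);where();c=get('scene');save('s1.png',cv2.resize(c[0][100:260,200:400],(800,600)))"
```

```text
4.35 tool pos rel O (mm) [  9.7  38.1 -86.2] [3.06675035e+00 6.79414031e-01 7.58222614e-04] F [0.8 0.9 0.3] 0.003902155843712896
4.4 tool pos rel O (mm) [  9.1  38.2 -86.1] [ 3.06665764e+00  6.78860815e-01 -3.16770852e-04] F [ 0.2  0.5 -0.6] 0.004515353045413421
```

View pics/w1.png

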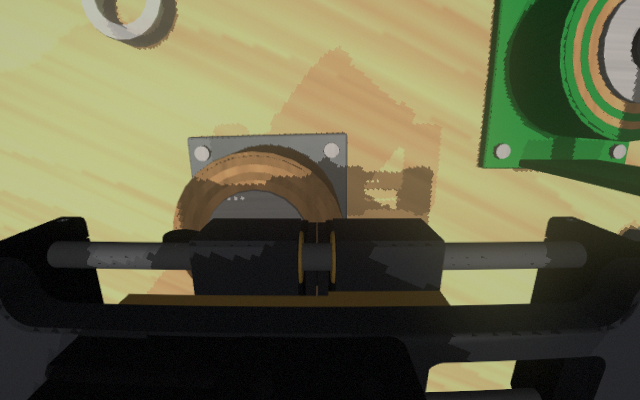

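The wrist view shows wing B's tip at the left, about (180,238), so the nut has turned about half a turn. Next: lift over the arm and go back behind wing B.

>>> {"name": "jog_arm", "arguments": {
  "moves": [0.02, 0, -0.1, 0, 0, 0, -1, 0.02, 0, -0.25, 0, 0, 0, -1, -0.03, -0.1, -0.25, 0, 0, 0, -1, -0.08, -0.2, -0.25, 0, 0, 0, -1, -0.1, -0.255, -0.25, 0, 0, 0, -1, -0.1, -0.255, -0.23, 0, 0, 0, -1, -0.1, -0.255, -0.1, 0, 0, 0, -1, -0.1, -0.255, 0, 0, 0, 0, -1]
}}

```text
time: 5.45
position: [0.4356, -0.1327, 0.0846]
tool_rot: [3.067, 0.68, 0.001]
ft_force: [0.5, -0.1, -0.8]
grip_width: 0.007
grip_force: 0.0
```

```bash
python3 -c "
from h import *
where();c=get('wrist');where();c=get('scene');save('s2.png',cv2.resize(c[0][110:230,220:380],(800,600),interpolation=cv2.INTER_CUBIC))"
```

```text
5.45 tool pos rel O (mm) [-19.7 -37.9 -84.7] [3.06679185e+00 6.79693052e-01 5.97437096e-04] F [ 0.5 -0.1 -0.8] 0.006851209902865389
5.5 tool pos rel O (mm) [-22.2 -40.4 -80.7] [-3.06348892 -0.67896998  0.00778949] F [-2.6  0.2 -1.3] 0.0007747771357416026
```

View pics/s2.png

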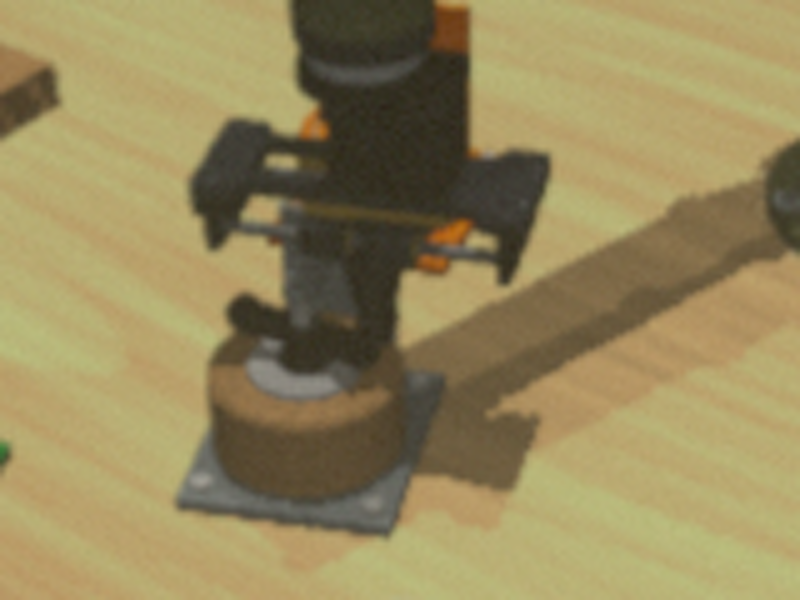

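The scene crop shows the fingers at about (375,300), behind the right-hand wing, with the other wing at (255,320). Second stroke, stopping short of where home could be.

>>> {"name": "jog_arm", "arguments": {
  "moves": [0.015, -0.002, 0, 0, 0, 0, -1, 0.037, -0.003, 0, 0, 0, 0, -1, 0.07, -0.007, 0, 0, 0, 0, -1, 0.1, -0.003, 0, 0, 0, 0, -1, 0.13, 0.007, 0, 0, 0, 0, -1, 0.155, 0.022, 0, 0, 0, 0, -1, 0.175, 0.04, 0, 0, 0, 0, -1, 0.175, 0.04, 0, 0, 0, 0, -1]
}}

```text
time: 6.55
position: [0.4887, -0.1206, 0.0861]
tool_rot: [-3.067, -0.681, -0.002]
ft_force: [0.2, 0.7, -0.8]
grip_width: 0.009
grip_force: 0.0
```

```bash
python3 -c "
from h import *
where();c=get('wrist');where()"
```

```text
6.55 tool pos rel O (mm) [ 33.6 -26.4 -86.1] [-3.06692136e+00 -6.80553494e-01 -1.90133248e-03] F [ 0.2  0.7 -0.8] 0.009029886023626746
6.6 tool pos rel O (mm) [ 33.3 -26.6 -86.1] [3.06698881e+00 6.80540053e-01 1.38992846e-03] F [-0.6  0.  -0.1] 0.002894179898748869
```

>>> {"name": "jog_arm", "arguments": {
  "moves": [0.005, 0.008, 0, 0, 0, 0, -1, 0.01, 0.016, 0, 0, 0, 0, -1, 0.015, 0.024, 0, 0, 0, 0, -1, 0.018, 0.03, 0, 0, 0, 0, -1, 0.018, 0.036, 0, 0, 0, 0, -1, 0.018, 0.042, 0, 0, 0, 0, -1, 0.018, 0.047, 0, 0, 0, 0, -1, 0.018, 0.047, 0, 0, 0, 0, -1]
}}

```text
time: 7.6
position: [0.4981, -0.1291, 0.0859]
tool_rot: [-3.064, -0.682, 0.002]
ft_force: [-2.3, 5.1, 2.2]
grip_width: 0.005
grip_force: 2.8
```

```bash
python3 -c "
from h import *
where();c=get('wrist');where()"
```

```text
7.6 tool pos rel O (mm) [ 38.4 -15.  -85.9] [-3.06402732e+00 -6.81876996e-01  1.58485954e-03] F [-2.3  5.1  2.2] 0.0045783263340244285
7.65 tool pos rel O (mm) [ 38.4 -15.  -85.9] [-3.06413086e+00 -6.82019747e-01  1.52724311e-03] F [-1.8  5.8  2. ] 0.0037996488379114708
```

Force has risen to 6 N with the tip no longer moving, which looks like the stop. I'll press a little further to confirm.

>>> {"name": "jog_arm", "arguments": {
  "moves": [0, 0.005, 0, 0, 0, 0, -1, 0, 0.01, 0, 0, 0, 0, -1, 0, 0.015, 0, 0, 0, 0, -1, 0, 0.02, 0, 0, 0, 0, -1, 0, 0.02, 0, 0, 0, 0, -1, 0, 0.02, 0, 0, 0, 0, -1, 0, 0.02, 0, 0, 0, 0, -1, 0, 0.02, 0, 0, 0, 0, -1]
}}

```text
time: 8.65
position: [0.4985, -0.1297, 0.0857]
tool_rot: [-3.056, -0.684, 0.008]
ft_force: [-8.9, 15.1, 9.6]
grip_width: 0.001
grip_force: 8.5
```

```bash
python3 -c "
from h import *
where()"
```

```text
8.65 tool pos rel O (mm) [ 38.3 -14.9 -85.6] [-3.05642658 -0.68446591  0.0084276 ] F [-8.9 15.1  9.6] 0.0009325016921898008
```

That is a hard stop: 20 N with no motion. Backing off, lifting and moving clear to look.

>>> {"name": "jog_arm", "arguments": {
  "moves": [0, -0.03, 0, 0, 0, 0, -1, 0, -0.06, 0, 0, 0, 0, -1, 0, -0.06, -0.1, 0, 0, 0, 0, -1, 0, -0.06, -0.25, 0, 0, 0, -1, 0, -0.06, -0.45, 0, 0, 0, -1, -0.12, 0.1, -0.45, 0, 0, 0, -1, -0.25, 0.25, -0.45, 0, 0, 0, -1, -0.35, 0.4, -0.45, 0, 0, 0, -1]
}}

```text
invalid input
```

>>> {"name": "jog_arm", "arguments": {
  "moves": [0, -0.03, 0, 0, 0, 0, -1, 0, -0.06, 0, 0, 0, 0, -1, 0, -0.06, -0.1, 0, 0, 0, -1, 0, -0.06, -0.25, 0, 0, 0, -1, 0, -0.06, -0.45, 0, 0, 0, -1, -0.12, 0.1, -0.45, 0, 0, 0, -1, -0.25, 0.25, -0.45, 0, 0, 0, -1, -0.35, 0.4, -0.45, 0, 0, 0, -1]
}}

```text
time: 9.65
position: [0.4556, -0.2926, 0.2217]
tool_rot: [3.065, 0.677, 0.001]
ft_force: [1.0, 0.5, 0.0]
grip_width: 0.003
grip_force: 0.0
```

```bash
python3 -c "
from h import *
where();c=get('wrist');where();print(proj(c,[[*O,.103]]));save('w3.png',c[0])"
```

```text
9.65 tool pos rel O (mm) [ -69.   116.1 -221.4] [3.06491814e+00 6.77420510e-01 6.57104531e-04] F [1.  0.5 0. ] 0.0025205898539649363
9.7 tool pos rel O (mm) [ -75.2  124.6 -220.1] [ 3.06428626  0.66097581 -0.0033544 ] F [-1.9 -6.4  1.2] 0.007145723492693998
[[191.59489722 117.93403903]]
```

View pics/w3.png

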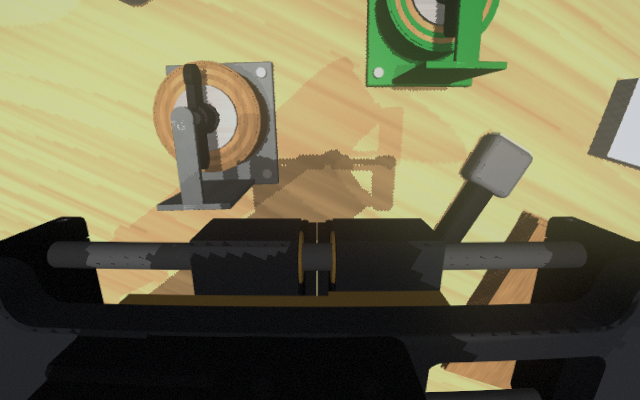

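The wing runs from (192,68) to (203,165), parallel to the base edge from (265,65) to (278,182), so it lies along the holder's x axis and is home. Handing in.

```bash
python3 -c "
from h import *
print(ctrl.close_job());where()"
```

```text
the job is handed in; nothing more can be done
None
the job is handed in; nothing more can be done
```

The wing nut on the grey holder with the roll is home: it took a 20 N push with no further turn, and its wings line up with the holder. I handed the job in with the arm clear; the judging result was not shown, and I did not re-measure the other bench items at the end.

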